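Seat the bur block in the inspection microscope's holder

ROBOT

A 6-joint arm with a two-finger parallel gripper is mounted at the origin on the work surface. World frame = base frame: x ahead of the robot, y to its left, z up, the work surface at z = 0. Lengths are in m, angles in rad, forces in N, time in s.
With the tool pointing down it reaches from about 0.25 to 0.85 m from the base axis. Payload 12.5 kg.
Tool frame: the origin (TCP) lies where the fingers leave the gripper's body, on its centre line; the fingertips stand 84 mm ahead of it and the grasp point (between the pads) lies 65 mm ahead of it (bot.tips_ahead is the distance from the TCP to the fingertips, in m); z points along the fingers, x is the direction in which the jaws open and shut, and the axes are right-handed (so a half turn about z gives the same grasp; the last joint's range is limited). The gripper opens to 93 mm and grips with 3 to 60 N. Pads are 15 mm wide; open, the fingers measure 128 mm over their backs; the gripper's body (75 mm by 188 mm) begins 65 mm behind the grasp point.
Start: joints at [-1.204, 0.351, 1.652, -0, 1.139, -0.085], TCP at [0.24, -0.495, 0.303] pointing down, gripper open.
Joint ranges: [-2.75, 2.75], [-0.79, 2.1], [0.01, 2.65], [-1.57, 4.71], [0.07, 3.14], [-2.87, 2.87]. Speed limits (rad/s): [2.22, 2.22, 2.79, 3.14, 3.14, 3.14].

INTERFACE

Orientations are given as [roll, pitch, yaw] about the fixed x, y, z axes, in that order (R = Rz(yaw) Ry(pitch) Rx(roll)).
In Python, from station import bot, optics gives the robot as it stands. The module is installed in compiled form; this text tells all that it offers.
- The arm moves only by the tool move_arm, never from a script. Its argument "steps" is a list that holds one entry, the list of rows, each a list of 4 numbers: the shift along the tool's x, y, z in m, then the turn about the tool's z in rad. In form: [[[tx, ty, tz, roll], ...]]. A call has 1 to 20 rows; each row shifts and turns the commanded pose from where the row before left it, along the tool's axes as they then stand; what a row does not reach is not made up. A row lasts 1/8 s, in which the tool goes at most 62.5 mm and 10.7 degrees, less where a joint would pass 70% of its speed; a pose out of reach is approached as far as the arm can. A call is refused whole if a number of a shift passes 0.0625 or a number of a turn 0.188, either way. A call with a gripper value outside its range is refused whole. "gripper" is the closure, from 0 (fully open) to 1 (shut), set as the call begins (left out, the last holds). The fingers move at their own pace and stop on an object; "force" is the grip in N (left out, the last holds). Time passes only in rows, so rows that do not move let the fingers close. It gives the time, the measured TCP pose, the force and the opening at its end, in the units of the state.
- bot.sense(): the state, without advancing time (a new reading comes with each control period).
- optics.snapshot(name): name is "scene" or "top"; returns a dict with "image" (384x512x3 uint8, red, green, blue), "range_z" (384x512 float32, m along the optical axis (not along the pixel's ray), 0 where there is no reading), "mtx" (3x3 intrinsics, pixels), "pose" (4x4, takes a point from camera to world coordinates). Camera axes: x right, y up, looking along -z (the intrinsics and any distortion apply to the point x, -y, -z); pixel columns grow to the right and rows downward; lengths in m; the calibration is good to about 2 mm. A picture is of the moment at which its call begins.
- bot.hand_in(): hands the job in, once; it reports no verdict.
The state is a dict: "time_s": time; "qpos": joint angles; "qd": joint speeds; "joint_efforts": joint torques, N m; "tcp_pos": TCP position; "eef_rot": TCP orientation; "wrist_force": force on the tool from outside, world axes, zero at the start; "torque": the same for the moment, N m; "width": opening from 0.0 (shut) to 1.0 (fully open).
Only numpy, scipy, OpenCV 4.12 (cv2) and the standard library are available. Lean on these libraries where they do the work, as an engineer would, in place of code of your own. Each camera call takes 0.05 s, during which the arm holds its last target.

TASK

Lift the round bur block out of the tray, stand it on the microscope's stage and nudge it into the holder, past the sprung roller, until it is fully home against both jaws with the roller bearing on it; then let go. Work gently and by feel: do not shove the holder along its guide bar, do not press hard on the microscope or tip the block over, and leave the other things where they are.

Things in the scene. Friction and masses are not known exactly. Their poses are not given: they have to be found in the camera images.
- block_center (a point): The round bur block: plain aluminium disc, 50 mm diameter, 24 mm high, 0.15 kg (70 to 140 %), with short steel burs standing up to 14 mm out of its top within 18 mm of its axis; it stands in the tray, among other things. The point is its centre, half-way up (12 mm above its foot); z up its axis.
- microscope: Inspection microscope stand, fixed: white base plate 250 (x) by 210 (y) by 24 mm thick; origin: centre of its underside; x points away from the robot's side, z up. Its flat top is the stage, free at x below -45 mm. A guide bar, slide and knob stand up to 36 mm above the stage at y -48 to -76; a 25 mm column at x 100, y 80; the head hangs at y 210, 160 mm above the stage.
- stage_front (a point): Point on the free stage surface (24 mm above the bench) in front of the holder, at x -65, y 0 mm of the microscope. The seat centre lies straight ahead of it in +x, 52 to 88 mm on. The steel holder is an L of two jaws 12 mm high, open towards -x and +y, that rides on the guide bar, held by friction alone: it starts to slide at about 9 N.
- seat_mid (a point): Point on the stage surface at x +5, y 0 mm of the microscope: the middle of the holder's travel. The holder was left anywhere within 18 mm of it in x, so the seat centre (nest) lies 18 mm before to 18 mm beyond this point, at y 0; just where is not measured, but is seen and felt. Side jaw: face at y -25, from 32 mm before the seat centre (rounded nose); back jaw: face 25 mm beyond it.
- column_foot (a point): Foot of the microscope's column, on the stage. On the holder's +y side a sprung arm carries a white roller, 10 mm across, 12 mm high, 10 mm before the seat centre. It meets the block some 25 mm short of home and gives way; the push needed in all, friction included, stays below 5 N until the block meets the back jaw. At home it bears on the block, slightly from behind, with about 2 N. It need not pull the block in.
- long_block_center (a point): Oblong aluminium bur block 60 x 26 x 24 mm in the tray, a bystander; point at its centre.
- pot_center (a point): Lidded steel pot, 39 mm diameter, 60 mm high, in the tray, a bystander; point at its centre. The aluminium tray is fixed, 300 x 250 mm, rim 16 mm high, floor 3 mm thick; the things in it stand about 10 cm apart, in any order.
- beaker_center (a point): Open steel beaker, 60 mm diameter, 75 mm high, on the bench, a bystander; point at its centre.
There are look-alikes about, which are no part of the job. What is shaped like the part that bears block_center but blue or green is not meant.

How it is judged:
By the outcome, as a careful person would: the job done as asked, in the order asked, and still so for the second after the job is handed in, with the robot touching nothing.
It also fails if it takes over 58 s, if anything falls off the work surface, if the arm or the gripper's body presses on something with over 40 N, if the wrist force passes 120 N, or if a joint passes its speed limit or range.

## Working session

There is one attempt and no reset: what is moved stays moved. The work goes in short steps, Python scripts to look and compute and a tool call to move; the robot and the scene stay as the last step left them, time stands still between calls to the robot, and variables do not carry over. Pictures are saved under pics/ and viewed, and the job is handed in when it is done.

Besides the shell and the picture viewer there is one more tool, called after "Emit:" as a command line: name --argument value ..., lists and objects as JSON in quotes. move_arm: Moves the arm, as the interface text tells. Its arguments: {"type":"object","properties":{"steps":{"type":"array"},"gripper":{"type":"number"},"force":{"type":"number"}},"required":["steps"]}

```bash
mkdir -p pics; cat > h.py <<'E'
from station import bot, optics
import numpy as np, cv2
def snap(n,f):
    s=optics.snapshot(n); cv2.imwrite('pics/'+f+'.png',s['image'][:,:,::-1]); np.savez('/tmp/'+f+'.npz',**s); return s
def load(f): return np.load('/tmp/'+f+'.npz')
def pt(s,u,v,r=None):
    d=s['range_z'][int(v),int(u)] if r is None else r
    K=s['mtx']; p=np.array([(u-K[0,2])/K[0,0]*d,-(v-K[1,2])/K[1,1]*d,-d,1]); return (s['pose']@p)[:3]
def atz(s,u,v,z):
    o=s['pose'][:3,3]; p=pt(s,u,v,1.0); d=p-o; return o+d*(z-o[2])/d[2]
def crop(f,u0,v0,u1,v1,k,o):
    i=cv2.imread('pics/'+f+'.png')[v0:v1,u0:u1]; cv2.imwrite('pics/'+o+'.png',cv2.resize(i,None,fx=k,fy=k,interpolation=cv2.INTER_CUBIC))
E
python3 - <<'E'
from h import *
np.set_printoptions(precision=4,suppress=True)
print(bot.sense(),bot.tips_ahead)
for n in('scene','top'):
    s=snap(n,n+'0'); print(s.keys(),s['mtx'],s['pose'])
E
```

```text
{'time_s': 0.0, 'qpos': array([-1.2036,  0.3512,  1.6524,  0.    ,  1.1391, -0.0846]), 'qd': array([ 0.0023, -0.0008,  0.0008, -0.0009,  0.0002, -0.0009]), 'joint_efforts': array([  0.0015, -49.7319, -28.5255,   0.0701,   0.0257,  -0.0001]), 'tcp_pos': array([ 0.2401, -0.4946,  0.3022]), 'eef_rot': array([-3.1415,  0.0011, -1.119 ]), 'wrist_force': array([ 0.0484,  0.3243, -0.4395]), 'torque': array([-0.0117, -0.0265, -0.0156]), 'width': 1.0001552907648346} 0.0841
dict_keys(['image', 'range_z', 'mtx', 'pose']) [[368.8284   0.     256.0479]
 [  0.     368.8284 190.6026]
 [  0.       0.       1.    ]] [[ 0.2783 -0.7745  0.568   1.1852]
 [ 0.9604  0.2316 -0.1547 -0.2345]
 [-0.0117  0.5886  0.8083  0.8561]
 [ 0.      0.      0.      1.    ]]
dict_keys(['image', 'range_z', 'mtx', 'pose']) [[401.6689   0.     252.9869]
 [  0.     401.6689 189.1713]
 [  0.       0.       1.    ]] [[-0.0147  0.9978 -0.0645  0.5345]
 [-0.9999 -0.0151 -0.005  -0.0911]
 [-0.0059  0.0644  0.9979  1.1974]
 [ 0.      0.      0.      1.    ]]
```

View pics/scene0.png

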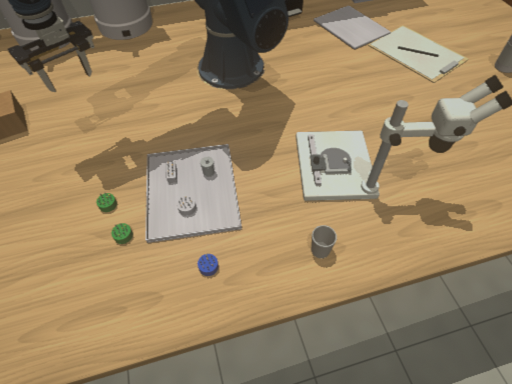

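View pics/top0.png

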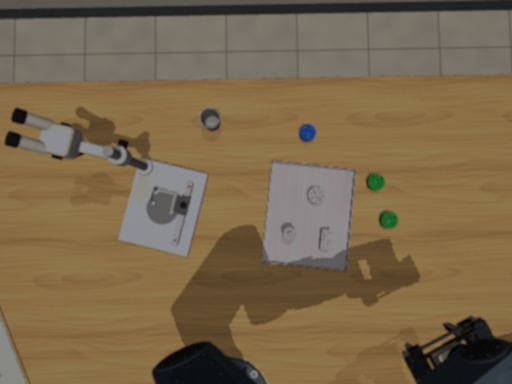

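```bash
python3 - <<'E'
from h import *
crop('top0',255,150,365,280,5,'t_tray'); crop('top0',105,145,220,265,5,'t_mic');crop('scene0',285,90,395,215,5,'s_mic');crop('scene0',140,140,250,245,5,'s_tray')
E
```

```text
(no output)
```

View pics/t_tray.png

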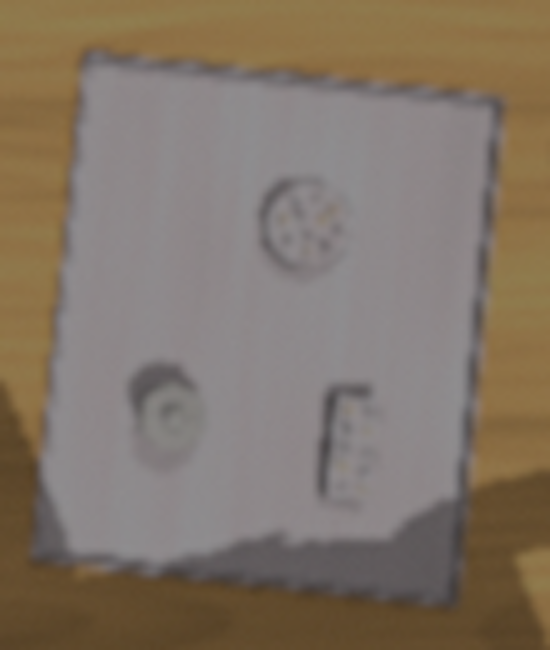

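View pics/t_mic.png

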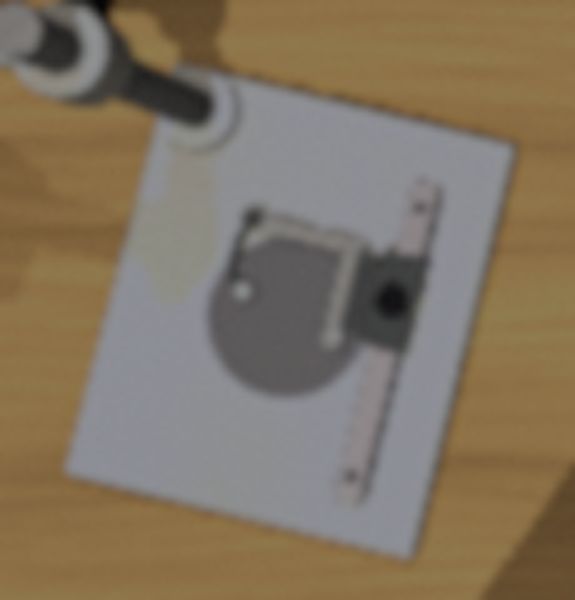

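View pics/s_mic.png

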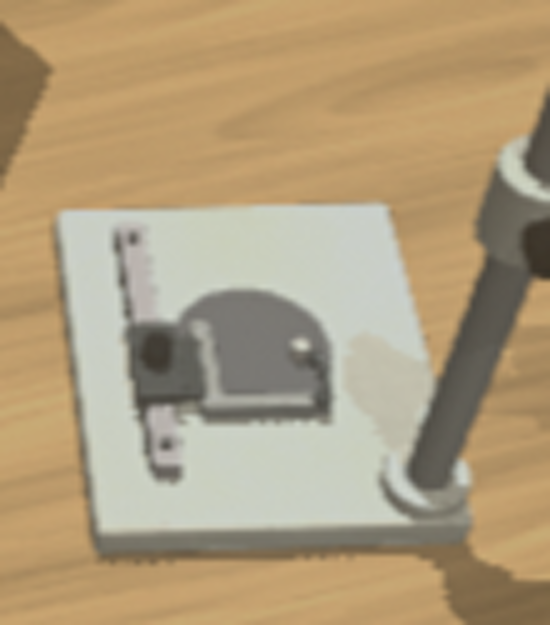

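View pics/s_tray.png

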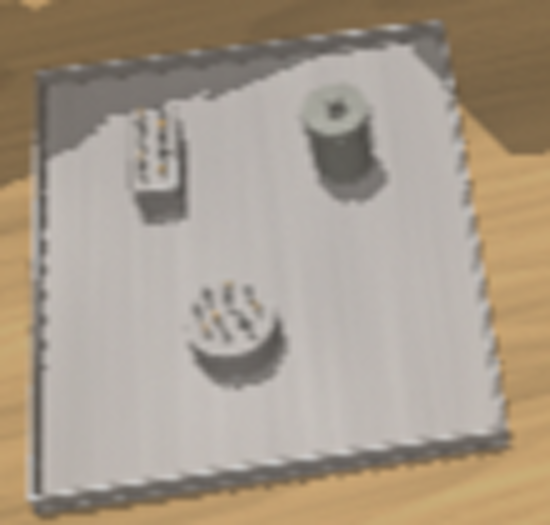

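```bash
cat >> h.py <<'E'
def cloud(s):
    K=s['mtx'];d=s['range_z'];v,u=np.mgrid[0:384,0:512]
    P=np.stack([(u-K[0,2])/K[0,0]*d,-(v-K[1,2])/K[1,1]*d,-d],-1)
    return P@s['pose'][:3,:3].T+s['pose'][:3,3]
E
python3 - <<'E'
from h import *
np.set_printoptions(precision=4,suppress=True)
for f,c in(('top0',[(208,174),(118,239.4),(187.6,256.4)]),('scene0',[(285+60/5,90+210/5),(285+387/5,90+205/5),(285+98/5,90+537/5)])):
    s=load(f);P=cloud(s);z=P[...,2]
    print(f,[atz(s,u,v,.024) for u,v in c])
    m=(z>.016)&(z<.05)&(abs(P[...,0]-.55)<.25)&(P[...,1]>0)&(P[...,1]<.35)
    p=P[m]; r=cv2.minAreaRect((p[:,:2]*1000).astype(np.float32)); print('plate',r,np.median(p[:,2]),cv2.boxPoints(r))
    for (h0,h1) in((.033,.042),(.05,.07)):
        m=(z>h0)&(z<h1)&(abs(P[...,0]-.55)<.2)&(P[...,1]>.05)&(P[...,1]<.35); print(h0,m.sum())
    # tray items
    m=(z>.018)&(z<.05)&(abs(P[...,0]-.55)<.2)&(P[...,1]<-.05)&(P[...,1]>-.5)
    n,l,st,ce=cv2.connectedComponentsWithStats(m.astype(np.uint8))
    for i in range(1,n):
        if st[i,4]>25: q=P[l==i]; print(i,st[i],ce[i],q.min(0),q.max(0),np.median(q,0))
E
```

```text
top0 [array([0.6569, 0.0462, 0.024 ]), array([0.4697, 0.3097, 0.024 ]), array([0.4178, 0.1072, 0.024 ])]
plate ((633.6307373046875, 163.12811279296875), (210.69375610351562, 395.5894775390625), 75.39947509765625) 0.023537267639374693 [[415.6678 111.043 ]
 [798.4824  11.3235]
 [851.5938 215.2133]
 [468.7791 314.9327]]
0.033 581
0.05 52
9 [367 174  18  17 229] [375.4454 181.9389] [ 0.6025 -0.4701  0.0183] [ 0.6497 -0.4198  0.0404] [ 0.626  -0.4439  0.0233]
11 [307 187  18  17 231] [315.6494 194.9524] [ 0.5669 -0.2926  0.0187] [ 0.6141 -0.2431  0.0408] [ 0.5904 -0.2682  0.0261]
16 [380 212  17  17 227] [388.4493 220.0793] [ 0.4912 -0.4998  0.0182] [ 0.5378 -0.4548  0.0403] [ 0.5144 -0.478   0.0236]
22 [319 229  12  22 195] [324.3436 239.4205] [ 0.4307 -0.3073  0.0181] [ 0.4914 -0.2736  0.0436] [ 0.4623 -0.2893  0.0255]
25 [283 230  13  11  35] [290.1429 236.1143] [ 0.4622 -0.2031  0.0448] [ 0.4905 -0.1686  0.0499] [ 0.4711 -0.1914  0.0484]
scene0 [array([0.418, 0.112, 0.024]), array([0.4734, 0.3102, 0.024 ]), array([0.6609, 0.0462, 0.024 ])]
plate ((628.8606567382812, 162.5587615966797), (210.95916748046875, 387.18280029296875), 75.72853088378906) 0.02569522170102334 [[415.2413 108.0579]
 [790.4751  12.611 ]
 [842.48   217.0596]
 [467.2462 312.5066]]
0.033 550
0.05 77
23 [167 161  10  20 170] [171.1118 170.8412] [ 0.4284 -0.3083  0.018 ] [ 0.4923 -0.2762  0.0428] [ 0.4665 -0.2922  0.0287]
28 [201 164  14  11  83] [208.241  169.2892] [ 0.4801 -0.2055  0.0195] [ 0.5017 -0.1698  0.0493] [ 0.4957 -0.1882  0.0323]
40 [ 98 193  18  17 227] [106.3612 200.4009] [ 0.4879 -0.4991  0.018 ] [ 0.5406 -0.4567  0.0399] [ 0.5175 -0.4795  0.026 ]
43 [177 196  19  17 252] [186.2421 204.0714] [ 0.5658 -0.2946  0.019 ] [ 0.6147 -0.2459  0.0439] [ 0.5941 -0.2697  0.0288]
55 [112 223  20  19 278] [121.2446 231.6403] [ 0.6022 -0.4706  0.0183] [ 0.6515 -0.4228  0.0407] [ 0.6288 -0.4464  0.0259]
```

```bash
python3 - <<'E'
from h import *
np.set_printoptions(precision=4,suppress=True)
for f in('top0','scene0'):
    s=load(f);P=cloud(s);z=P[...,2]
    m=(abs(z-.024)<.006)&(P[...,0]>.40)&(P[...,0]<.74)&(P[...,1]>.03)&(P[...,1]<.35)
    n,l,st,ce=cv2.connectedComponentsWithStats(m.astype(np.uint8)); i=1+np.argmax(st[1:,4]); p=P[l==i]
    r=cv2.minAreaRect((p[:,:2]*1000).astype(np.float32)); print(f,r,z[l==i].mean()); print(cv2.boxPoints(r))
    c=np.array(r[0])/1000; a=np.deg2rad(r[2]-90)
    R=np.array([[np.cos(a),-np.sin(a)],[np.sin(a),np.cos(a)]])
    m=(z>.029)&(z<.075)
    q=(P[m][:,:2]-c)@R; h=P[m][:,2]; k=(abs(q[:,0])<.12)&(abs(q[:,1])<.1)&~((q[:,0]>.07)&(q[:,1]>.05))
    img=np.zeros((210,250,3),np.uint8)+40
    # colour ortho image at z=.036 in the mic frame (x right,y up), 3 px/mm
    H=[]
    gx,gy=np.meshgrid(np.arange(-125,125,.33)/1000,np.arange(105,-105,-.35)/1000)
    W=np.stack([gx,gy],-1)@R.T+c
    W=np.concatenate([W,np.full(W.shape[:2]+(1,),.036)],-1)
    C=(W-s['pose'][:3,3])@s['pose'][:3,:3]; K=s['mtx']
    U=K[0,0]*C[...,0]/-C[...,2]+K[0,2]; V=-K[1,1]*C[...,1]/-C[...,2]*1+K[1,2]
    o=cv2.remap(s['image'],U.astype(np.float32),V.astype(np.float32),cv2.INTER_CUBIC)[:,:,::-1].copy()
    for xx in range(-120,121,20): cv2.line(o,(int((xx+125)/.33),0),(int((xx+125)/.33),o.shape[0]),(0,0,255) if xx==0 else (0,160,0),1)
    for yy in range(-100,101,20): cv2.line(o,(0,int((105-yy)/.35)),(o.shape[1],int((105-yy)/.35)),(0,0,255) if yy==0 else (0,160,0),1)
    cv2.imwrite('pics/o_'+f+'.png',o)
    for y0,y1 in((-.047,-.02),(-.02,.0),(0,.02),(.02,.05)):
        kk=k&(q[:,1]>y0)&(q[:,1]<y1); print(y0,kk.sum(),q[kk].min(0) if kk.any() else '',q[kk].max(0) if kk.any() else '',h[kk].max() if kk.any() else '')
E
```

```text
top0 ((563.4271240234375, 181.41549682617188), (210.69375610351562, 249.7498016357422), 75.39947509765625) 0.023114295683927026
[[416.0292 110.9488]
 [657.7137  47.9924]
 [710.8251 251.8821]
 [469.1405 314.8386]]
-0.047 157 [-0.1033 -0.0465] [ 0.106  -0.0202] 0.04179827894918309
-0.02 24 [ 0.0143 -0.0196] [ 0.0488 -0.0003] 0.03905088443549265
0 23 [0.0397 0.0005] [0.1198 0.0185] 0.038732604162980744
0.02 56 [-0.0794  0.0202] [0.0504 0.0396] 0.04334455531537462
scene0 ((563.0883178710938, 179.19140625), (210.49964904785156, 253.2172393798828), 75.22796630859375) 0.025209265180672995
[[413.8284 109.7022]
 [658.6763  45.1384]
 [712.3482 248.6806]
 [467.5003 313.2444]]
-0.047 133 [-0.0856 -0.0463] [ 0.0926 -0.0201] 0.04196108580090396
-0.02 35 [-0.0887 -0.0193] [ 0.1036 -0.0008] 0.040312960211367876
0 32 [0.0399 0.    ] [0.0831 0.0199] 0.039875367647002835
0.02 61 [-0.0253  0.0211] [0.0507 0.0494] 0.04406583899108141
```

View pics/o_top0.png

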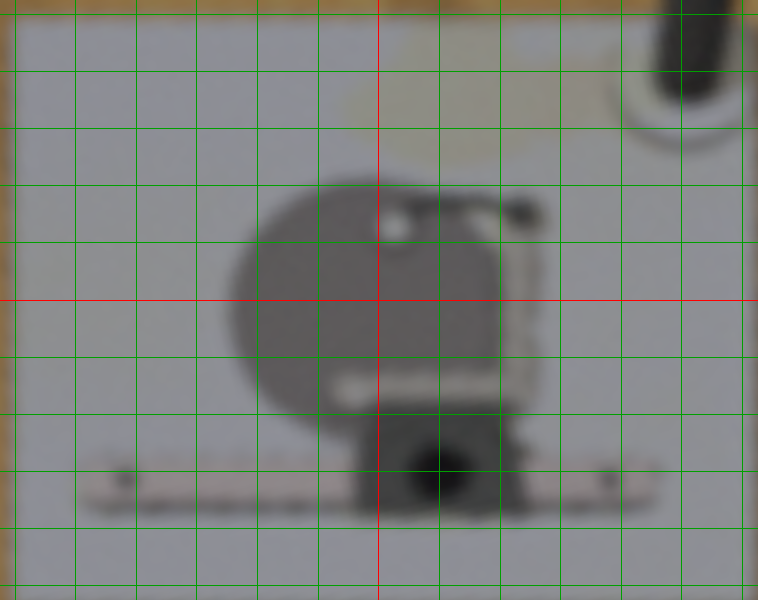

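View pics/o_scene0.png

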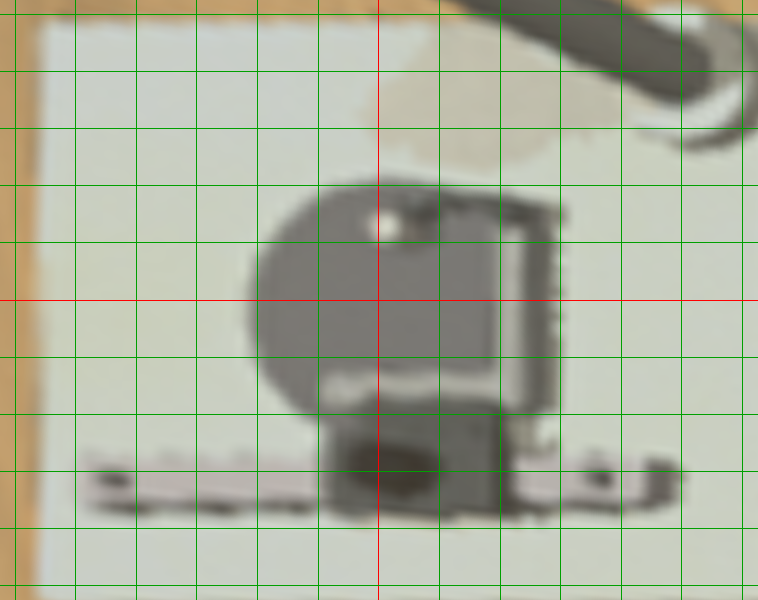

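Candidates: plain aluminium disc at top (315,195), which is in the tray with burs showing. The others are blue (307,133), green (375,181) and green (388,219), plus the oblong (325,240) and pot (289,233). I choose (315,195), and the crop confirms it is round, uncoloured and standing in the tray. It measures 50 mm across at about (0.590, -0.269).

The microscope centre is about (0.563, 0.180) with yaw -14.7°, and the seat centre is at about x +15 mm.

```bash
cat >> h.py <<'E'
def goto(x,y,z,yaw,s=None):
    s=s or bot.sense(); p=s['tcp_pos']; w=s['eef_rot'][2]
    d=np.array([x,y])-p[:2]
    print('now',np.round(p,4),round(w,4),'turn',round(-(yaw-w),4),'then tx,ty,tz',np.round([d@[np.cos(yaw),np.sin(yaw)],d@[np.sin(yaw),-np.cos(yaw)],p[2]-z],4))
MC=np.array([.5633,.1803]); MY=-.2566
def mic(x,y):
    c,s=np.cos(MY),np.sin(MY); return MC+[c*x-s*y,s*x+c*y]
def tomic(p):
    c,s=np.cos(MY),np.sin(MY); d=np.array(p[:2])-MC; return np.array([c*d[0]+s*d[1],-s*d[0]+c*d[1]])
E
python3 -c "
from h import *
goto(.5903,-.269,.302,MY)"
```

```text
now [ 0.2401 -0.4946  0.3023] -1.119 turn -0.8624 then tx,ty,tz [ 2.815e-01 -3.071e-01  3.000e-04]
```

Emit:
move_arm --steps '[[[0,0,0,-0.172],[0,0,0,-0.172],[0,0,0,-0.172],[0,0,0,-0.172],[0,0,0,-0.174],[0,0,0,0]]]' --gripper 0.2 --force 10

```text
time_s: 0.85
tcp_pos: [0.2401, -0.4947, 0.3025]
eef_rot: [-3.141, 0.0, -0.258]
wrist_force: [-0.1, -0.5, -0.2]
width: 0.798
```

```bash
python3 -c "
from h import *
goto(.5903,-.269,.180,MY);print(bot.sense()['width'])"
```

```text
now [ 0.2401 -0.4947  0.3025] -0.2582 turn -0.0016 then tx,ty,tz [ 0.2815 -0.3072  0.1225]
0.7977578142099764
```

Emit:
move_arm --steps '[[[0.0352,-0.0384,0,0],[0.0352,-0.0384,0,0],[0.0352,-0.0384,0,0],[0.0352,-0.0384,0,0],[0.0352,-0.0384,0.02,0],[0.0352,-0.0384,0.02,0],[0.0352,-0.0384,0.02,0],[0.035,-0.0384,0.02,0],[0,0,0.02,0],[0,0,0.022,0],[0,0,0,0],[0,0,0,0]]]'

```text
time_s: 2.35
tcp_pos: [0.5902, -0.2698, 0.1816]
eef_rot: [3.141, -0.001, -0.259]
wrist_force: [0.3, -0.5, -0.4]
width: 0.798
```

```bash
python3 -c "
from h import *
goto(.5903,-.269,.090,MY)
snap('top','top1');crop('top1',255,130,395,270,4,'t1');snap('scene','scene1');crop('scene1',130,110,260,250,4,'s1')"
```

```text
now [ 0.5902 -0.2698  0.1816] -0.2591 turn -0.0025 then tx,ty,tz [-0.0002 -0.0008  0.0916]
```

View pics/s1.png

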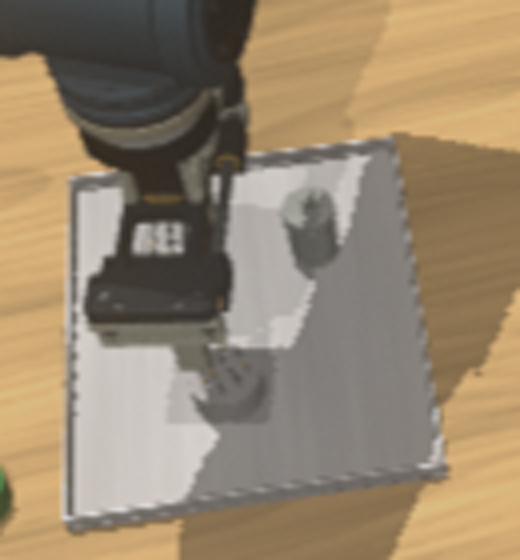

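View pics/t1.png

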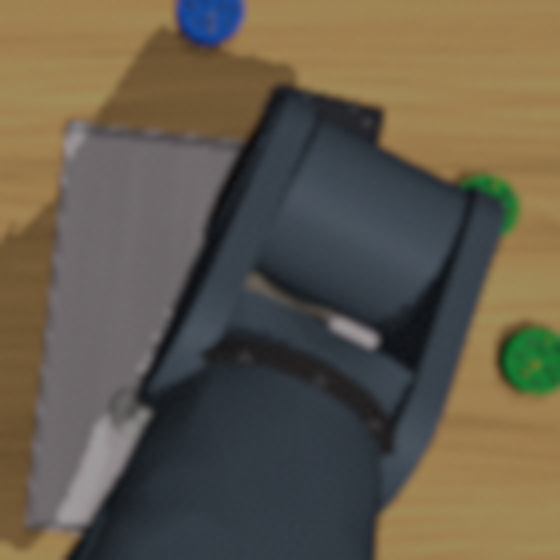

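```bash
cat >> h.py <<'E'
def proj(s,w):
    C=(np.array(w)-s['pose'][:3,3])@s['pose'][:3,:3]; K=s['mtx']
    return np.array([K[0,0]*C[0]/-C[2]+K[0,2], -K[1,1]*C[1]/-C[2]+K[1,2]])
E
python3 -c "
from h import *
s=load('scene1')
t=np.array([.5902,-.2698,.0975]);a=np.array([np.cos(MY),np.sin(MY),0])
for k in(-.055,-.037,0,.037,.055): print(k,(proj(s,t+a*k)-[130,110])*4)
"
```

```text
-0.055 [214.58371335 246.16787616]
-0.037 [212.10994814 267.50962883]
0 [206.85087978 312.88084505]
0.037 [201.34382624 360.39148753]
0.055 [198.56973565 384.32421773]
```

Emit:
move_arm --steps '[[[0,-0.0008,0.025,0],[0,0,0.025,0],[0,0,0.02,0],[0,0,0.012,0],[0,0,0.006,0],[0,0,0.003,0],[0,0,0,0],[0,0,0,0]]]'

```text
time_s: 3.45
tcp_pos: [0.5908, -0.2685, 0.0902]
eef_rot: [3.141, -0.001, -0.257]
wrist_force: [0.3, 0.5, 0.7]
width: 0.795
```

Emit:
move_arm --steps '[[[0,0,0,0],[0,0,0,0],[0,0,0,0],[0,0,0,0],[0,0,0,0],[0,0,0,0],[0,0,0,0],[0,0,0,0]]]' --gripper 1 --force 10

```text
time_s: 4.45
tcp_pos: [0.5906, -0.2684, 0.0898]
eef_rot: [3.142, -0.0, -0.257]
wrist_force: [-1.1, 0.6, 1.1]
width: 0.533
```

Emit:
move_arm --steps '[[[0,0,-0.005,0],[0,0,-0.015,0],[0,0,-0.03,0],[0,0,-0.03,0],[0,0,-0.03,0],[0,0,-0.02,0],[0,0,0,0]]]'

```text
time_s: 5.32
tcp_pos: [0.591, -0.2687, 0.2214]
eef_rot: [3.141, -0.003, -0.257]
wrist_force: [0.2, -0.0, -1.8]
width: 0.533
```

```bash
python3 -c "
from h import *
m=mic(-.037,.0005);print(m);goto(m[0],m[1],.15,MY)"
```

```text
[0.52763833 0.19017398]
now [ 0.591  -0.2687  0.2214] -0.2571 turn -0.0005 then tx,ty,tz [-0.1777 -0.4277  0.0714]
```

Emit:
move_arm --steps '[[[-0.0075,-0.018,0,0],[-0.015,-0.036,0,0],[-0.015,-0.036,0,0],[-0.015,-0.036,0,0],[-0.015,-0.036,0,0],[-0.015,-0.036,0,0],[-0.015,-0.036,0,0],[-0.015,-0.036,0,0],[-0.015,-0.036,0,0],[-0.015,-0.036,0,0],[-0.015,-0.036,0,0],[-0.0127,-0.0317,0,0],[-0.0075,-0.018,0,0],[0,0,0.02,0],[0,0,0.025,0],[0,0,0.02,0],[0,0,0.006,0],[0,0,0,0],[0,0,0,0]]]'

```text
time_s: 7.7
tcp_pos: [0.5277, 0.1905, 0.1495]
eef_rot: [-3.141, -0.001, -0.257]
wrist_force: [0.6, -0.5, -2.7]
width: 0.535
```

```bash
python3 -c "
from h import *
m=mic(-.037,.0005);goto(m[0],m[1],.1108,MY)
snap('top','top2');crop('top2',85,145,225,265,5,'t2');snap('scene','scene2');crop('scene2',275,90,395,210,5,'s2')
print(bot.sense()['width'],bot.sense()['wrist_force'])
"
```

```text
now [0.5277 0.1905 0.1495] -0.2571 turn -0.0005 then tx,ty,tz [0.     0.0003 0.0387]
0.5379362217670192 [-1.08028538 -0.13115706 -1.83138003]
```

View pics/s2.png

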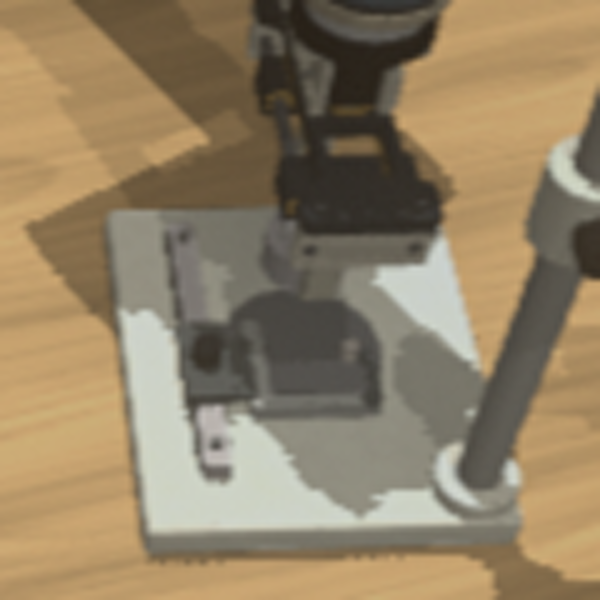

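View pics/t2.png

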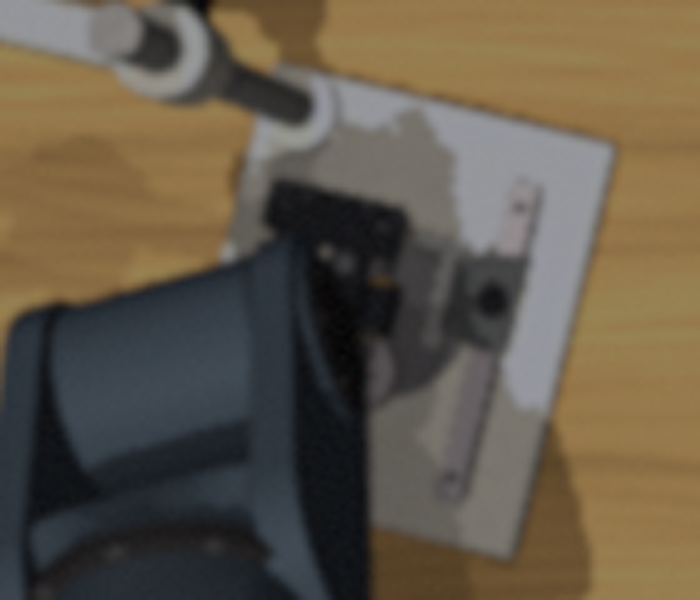

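The block is held upright over the free stage in front of the holder (scene crop (285,250)), clear of the jaws. I'll lower it by feel.

Emit:
move_arm --steps '[[[0,0,0.015,0],[0,0,0.012,0],[0,0,0.006,0],[0,0,0.003,0],[0,0,0,0],[0,0,0,0],[0,0,0,0]]]'

```text
time_s: 8.68
tcp_pos: [0.5275, 0.1904, 0.113]
eef_rot: [-3.141, -0.0, -0.257]
wrist_force: [0.0, -0.7, -1.5]
width: 0.534
```

Emit:
move_arm --steps '[[[0,0,0.001,0],[0,0,0,0],[0,0,0,0]]]'

```text
time_s: 9.05
tcp_pos: [0.5274, 0.1904, 0.1117]
eef_rot: [-3.142, -0.0, -0.257]
wrist_force: [-0.7, -0.4, -2.6]
width: 0.535
```

Emit:
move_arm --steps '[[[0,0,0.0007,0],[0,0,0,0],[0,0,0,0]]]'

```text
time_s: 9.43
tcp_pos: [0.5274, 0.1904, 0.111]
eef_rot: [3.142, 0.0, -0.257]
wrist_force: [0.5, -0.2, -1.6]
width: 0.534
```

Emit:
move_arm --steps '[[[0,0,0.0005,0],[0,0,0,0],[0,0,0,0]]]'

```text
time_s: 9.8
tcp_pos: [0.5275, 0.1904, 0.1107]
eef_rot: [-3.142, -0.0, -0.257]
wrist_force: [-1.9, -1.4, 3.7]
width: 0.538
```

Emit:
move_arm --steps '[[[0,0,0.0005,0],[0,0,0,0],[0,0,0,0]]]'

```text
time_s: 10.18
tcp_pos: [0.5275, 0.1905, 0.1106]
eef_rot: [-3.141, -0.0, -0.257]
wrist_force: [-3.0, -1.2, 9.4]
width: 0.533
```

Emit:
move_arm --steps '[[[0,0,-0.0008,0],[0,0,0,0]]]'

```text
time_s: 10.42
tcp_pos: [0.5274, 0.1904, 0.1107]
eef_rot: [-3.142, 0.0, -0.257]
wrist_force: [-0.0, -0.0, 0.3]
width: 0.532
```

Emit:
move_arm --steps '[[[0,0,0,0],[0,0,0,0],[0,0,0,0],[0,0,0,0]]]' --gripper 0.32

```text
time_s: 10.92
tcp_pos: [0.5275, 0.1904, 0.1108]
eef_rot: [-3.142, -0.0, -0.257]
wrist_force: [-0.0, 0.5, 0.2]
width: 0.679
```

Emit:
move_arm --steps '[[[0,0,-0.005,0],[0,0,-0.015,0],[0,0,-0.03,0],[0,0,-0.04,0],[0,0,-0.01,0],[0,0,0,0]]]'

```text
time_s: 11.68
tcp_pos: [0.5275, 0.1904, 0.2114]
eef_rot: [-3.141, -0.001, -0.257]
wrist_force: [-0.3, 0.3, -0.2]
width: 0.678
```

```bash
python3 -c "
from h import *
s=snap('scene','scene3');crop('scene3',275,90,395,210,5,'s3');P=cloud(s);z=P[...,2]
print(bot.sense()['tcp_pos'])
"
```

```text
[0.52709489 0.19029259 0.21037295]
```

View pics/s3.png

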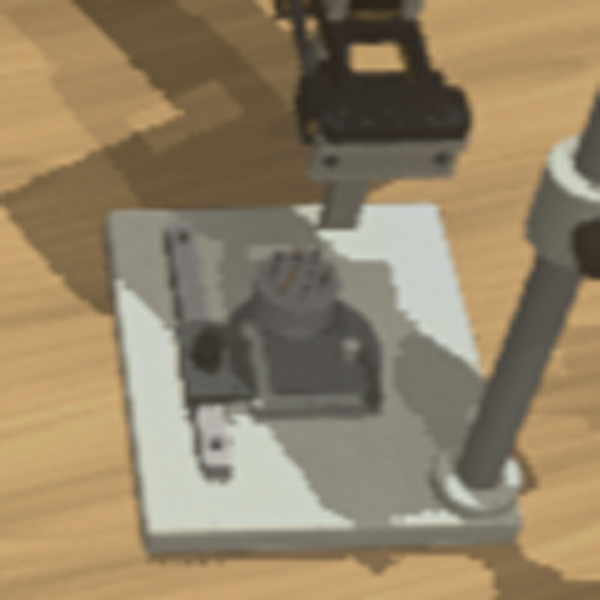

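Emit:
move_arm --steps '[[[-0.025,0,0,-0.1745],[0,0,0,-0.1745],[0,0,0,-0.1745],[0,0,0,-0.1745],[0,0,0,-0.1745],[0,0,0,-0.1745],[0,0,0,-0.1745],[0,0,0,-0.1745],[0,0,0,-0.1748],[0,-0.02,0,0],[0,-0.02,0,0],[0,0,0,0]]]' --gripper 1 --force 30

```text
time_s: 13.22
tcp_pos: [0.4634, 0.2069, 0.2097]
eef_rot: [-3.139, 0.001, 1.315]
wrist_force: [1.2, -0.2, 0.1]
width: 0.004
```

```bash
python3 -c "
from h import *
b=bot.sense();print(b['tcp_pos'],b['eef_rot'],b['width'],tomic(b['tcp_pos']))
snap('top','top4');crop('top4',85,145,225,265,5,'t4');snap('scene','scene4');crop('scene4',275,90,395,210,5,'s4')
"
```

```text
[0.46344514 0.20694824 0.20972089] [-3.13943898e+00  1.41485504e-03  1.31465103e+00] 0.004060952115500087 [-0.1033486   0.00043323]
```

View pics/s4.png

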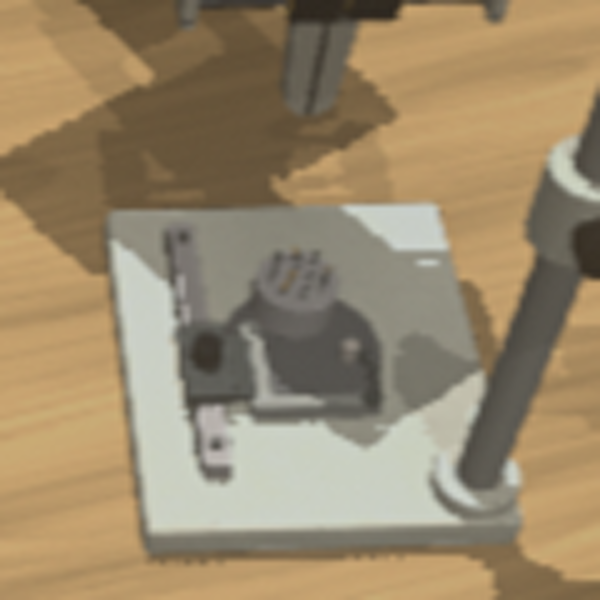

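View pics/t4.png

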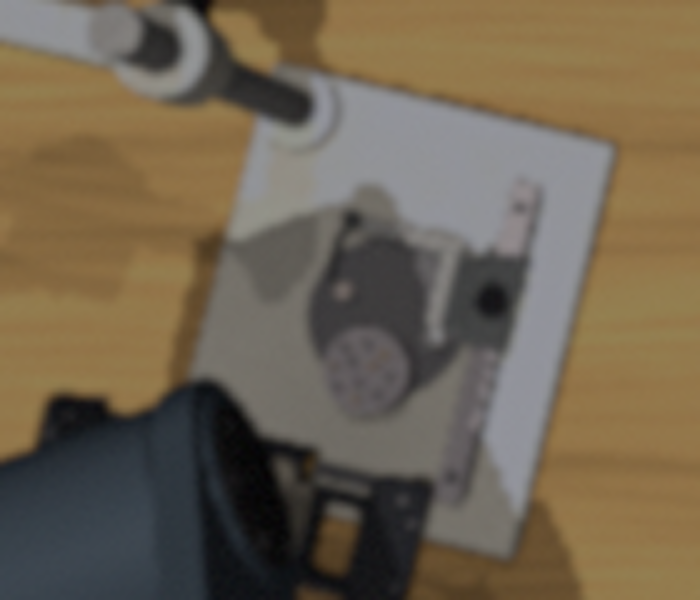

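```bash
cat > ortho.py <<'E'
from h import *
def ortho(f,z,o,ext=(-80,70,-60,60),k=5):
    s=load(f); x0,x1,y0,y1=ext
    gx,gy=np.meshgrid(np.arange(x0,x1,1/k)/1000,np.arange(y1,y0,-1/k)/1000)
    c,sn=np.cos(MY),np.sin(MY)
    W=np.stack([MC[0]+c*gx-sn*gy,MC[1]+sn*gx+c*gy,np.full(gx.shape,z)],-1)
    C=(W-s['pose'][:3,3])@s['pose'][:3,:3];K=s['mtx']
    U=K[0,0]*C[...,0]/-C[...,2]+K[0,2];V=-K[1,1]*C[...,1]/-C[...,2]+K[1,2]
    im=cv2.remap(s['image'],U.astype(np.float32),V.astype(np.float32),cv2.INTER_CUBIC)[:,:,::-1].copy()
    im=cv2.convertScaleAbs(im,alpha=1.5)
    for x in range(x0//10*10,x1,10): cv2.line(im,((x-x0)*k,0),((x-x0)*k,im.shape[0]),(0,0,255) if x==0 else (0,160,0),1)
    for y in range(y0,y1,10): cv2.line(im,(0,(y1-y)*k),(im.shape[1],(y1-y)*k),(0,0,255) if y==0 else (0,160,0),1)
    cv2.imwrite('pics/'+o+'.png',im)
    P=cloud(s);m=(P[...,2]>.045)&(P[...,2]<.064)
    q=np.array([tomic(p) for p in P[m]])*1000
    m2=(q[:,0]>-80)&(q[:,0]<40)&(abs(q[:,1])<35);q=q[m2]
    print(f,len(q),q.mean(0),np.percentile(q,[1,99],axis=0),cv2.minEnclosingCircle(q.astype(np.float32)))
E
python3 -c "
from ortho import *
ortho('top4',.048,'o4t');ortho('scene4',.048,'o4s');ortho('top4',.036,'o4tj')"
```

```text
top4 187 [-37.59204976   0.82108302] [[-59.36794252 -21.50211503]
 [-14.35191938  22.55136271]] ((-37.271759033203125, 0.9197211265563965), 24.635847091674805)
scene4 175 [-34.68283088  -2.05621457] [[-58.25277854 -23.64264469]
 [-13.08894159  20.54389719]] ((-36.214439392089844, -2.2237701416015625), 25.0444278717041)
top4 187 [-37.59204976   0.82108302] [[-59.36794252 -21.50211503]
 [-14.35191938  22.55136271]] ((-37.271759033203125, 0.9197211265563965), 24.635847091674805)
```

View pics/o4t.png

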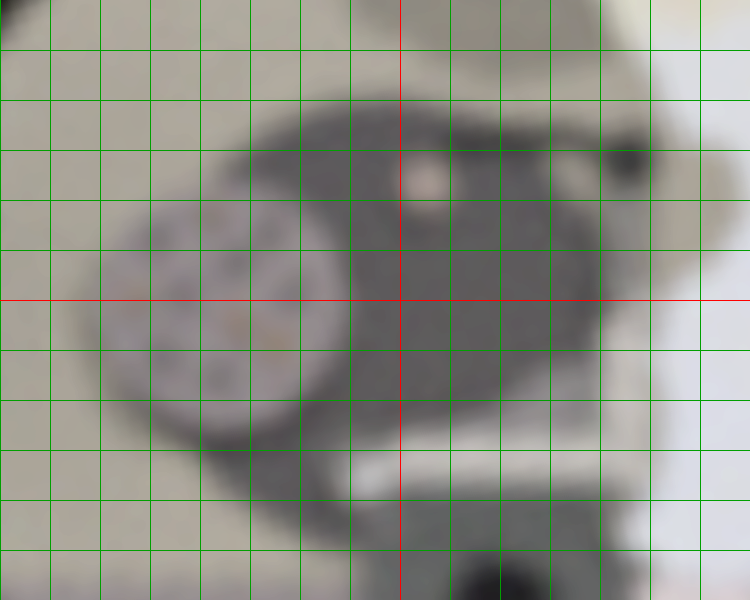

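View pics/o4tj.png

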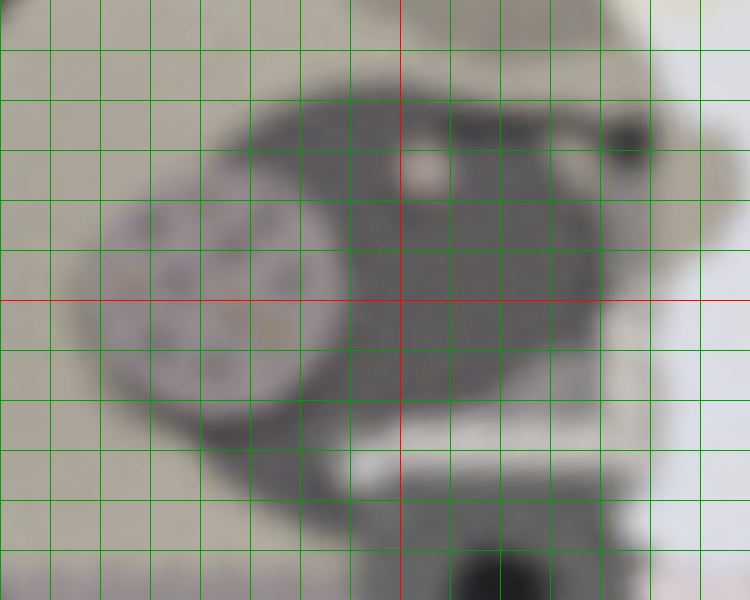

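View pics/o4s.png

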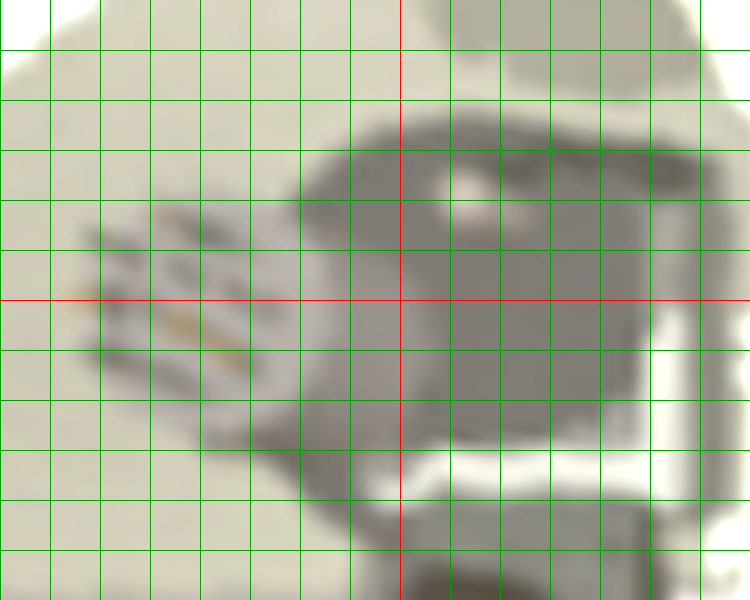

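```bash
cat > prof.py <<'E'
from ortho import *
def samp(f,x,y,z):
    s=load(f);g=s['image'].astype(np.float32).mean(2)
    x,y=np.broadcast_arrays(np.asarray(x,float),np.asarray(y,float))
    c,sn=np.cos(MY),np.sin(MY)
    W=np.stack([MC[0]+c*x-sn*y,MC[1]+sn*x+c*y,np.full(x.shape,z)],-1)
    C=(W-s['pose'][:3,3])@s['pose'][:3,:3];K=s['mtx']
    U=K[0,0]*C[...,0]/-C[...,2]+K[0,2];V=-K[1,1]*C[...,1]/-C[...,2]+K[1,2]
    return cv2.remap(g,np.atleast_2d(U).astype(np.float32),np.atleast_2d(V).astype(np.float32),cv2.INTER_LINEAR)
E
python3 - <<'E'
from prof import *
ys=np.arange(-40,36,1.5)
for f in('top4','scene4'):
    X,Y=np.meshgrid(np.linspace(-.041,-.033,5),ys/1000); b=samp(f,X,Y,.048).mean(1)
    X,Y=np.meshgrid(np.linspace(.005,.03,9),ys/1000); j=samp(f,X,Y,.036).mean(1)
    print(f);print('\n'.join(f'{y:.1f} {p:.0f} {q:.0f}' for y,p,q in zip(ys,b,j)))
E
```

```text
top4
-40.0 101 65
-38.5 96 68
-37.0 90 74
-35.5 84 83
-34.0 77 95
-32.5 70 108
-31.0 63 117
-29.5 58 123
-28.0 59 123
-26.5 66 118
-25.0 75 110
-23.5 84 100
-22.0 89 90
-20.5 91 82
-19.0 90 77
-17.5 88 74
-16.0 87 71
-14.5 87 69
-13.0 89 67
-11.5 91 65
-10.0 92 64
-8.5 93 62
-7.0 92 62
-5.5 92 61
-4.0 91 61
-2.5 91 61
-1.0 91 61
0.5 91 61
2.0 90 61
3.5 89 61
5.0 89 61
6.5 88 61
8.0 89 61
9.5 90 61
11.0 90 61
12.5 91 61
14.0 90 61
15.5 89 61
17.0 90 61
18.5 91 61
20.0 92 63
21.5 92 65
23.0 92 68
24.5 92 70
26.0 93 71
27.5 96 71
29.0 99 68
30.5 103 64
32.0 106 58
33.5 109 55
35.0 110 54
scene4
-40.0 136 91
-38.5 135 95
-37.0 135 105
-35.5 134 121
-34.0 130 139
-32.5 125 153
-31.0 115 161
-29.5 106 156
-28.0 105 144
-26.5 105 126
-25.0 111 107
-23.5 116 95
-22.0 114 89
-20.5 112 85
-19.0 110 83
-17.5 109 83
-16.0 110 83
-14.5 110 82
-13.0 109 82
-11.5 108 82
-10.0 105 82
-8.5 103 82
-7.0 105 82
-5.5 106 82
-4.0 111 82
-2.5 113 82
-1.0 111 82
0.5 109 82
2.0 105 82
3.5 104 82
5.0 107 82
6.5 108 83
8.0 108 83
9.5 106 82
11.0 97 82
12.5 94 82
14.0 97 82
15.5 102 82
17.0 111 84
18.5 118 86
20.0 121 90
21.5 125 92
23.0 129 93
24.5 132 91
26.0 134 87
27.5 134 82
29.0 135 76
30.5 135 72
32.0 134 71
33.5 134 72
35.0 135 77
```

The block stands on the stage at about x -37. It sits within about 1–2 mm of the side-jaw line, and the rounded nose can take that up. The closed fingers are behind it, so I'll lower them just above the stage and push by feel.

Emit:
move_arm --steps '[[[0,0,0.03,0],[0,0,0.03,0],[0,0,0.02,0],[0,0,0.012,0],[0,0,0.0055,0],[0,0,0,0],[0,0,0,0]]]'

```text
time_s: 14.2
tcp_pos: [0.4649, 0.207, 0.1139]
eef_rot: [3.141, -0.001, 1.314]
wrist_force: [-0.5, -0.4, 0.1]
width: 0.005
```

```bash
python3 -c "
from h import *
b=bot.sense();print(b['tcp_pos'],b['eef_rot'],tomic(b['tcp_pos']),b['wrist_force'])
snap('scene','scene5');crop('scene5',275,70,395,190,5,'s5')
"
```

```text
[0.46491298 0.20698707 0.11391237] [ 3.14071809e+00 -5.71576974e-04  1.31376246e+00] [-0.10193868  0.00084333] [-0.46908361 -0.41810306  0.10739189]
```

View pics/s5.png

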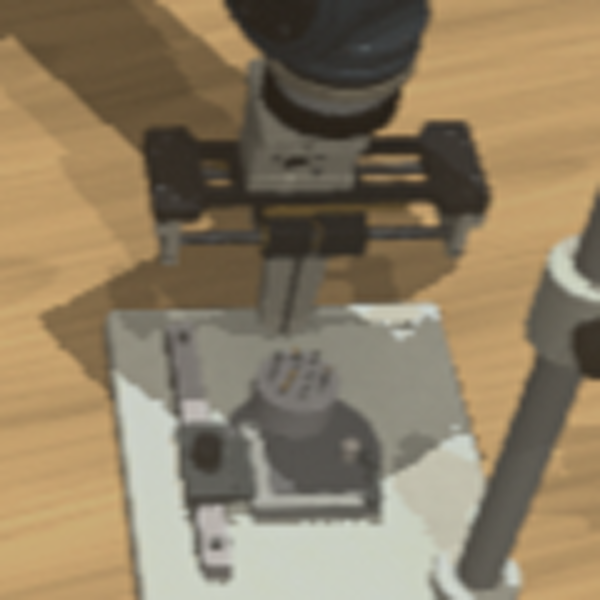

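Emit:
move_arm --steps '[[[0,0.005,0.0015,0],[0,0.008,0,0],[0,0.008,0,0],[0,0.005,0,0],[0,0.002,0,0],[0,0.002,0,0],[0,0.002,0,0],[0,0.002,0,0],[0,0,0,0]]]'

```text
time_s: 15.38
tcp_pos: [0.4975, 0.1982, 0.1118]
eef_rot: [3.142, -0.0, 1.314]
wrist_force: [-0.9, 0.4, -0.0]
width: 0.003
```

Emit:
move_arm --steps '[[[0,0.002,0,0],[0,0.002,0,0],[0,0.002,0,0],[0,0,0,0]]]'

```text
time_s: 15.88
tcp_pos: [0.5034, 0.1967, 0.1119]
eef_rot: [3.141, -0.0, 1.314]
wrist_force: [0.4, -0.4, 0.1]
width: 0.004
```

Emit:
move_arm --steps '[[[0,0.002,0,0],[0,0.002,0,0],[0,0,0,0]]]'

```text
time_s: 16.25
tcp_pos: [0.5073, 0.1957, 0.1119]
eef_rot: [3.141, -0.0, 1.314]
wrist_force: [-0.5, -0.4, 0.7]
width: 0.006
```

```bash
python3 -c "
from h import *
b=bot.sense();print(b['tcp_pos'],b['eef_rot'],tomic(b['tcp_pos']),b['wrist_force'])
snap('scene','scene6');crop('scene6',275,70,395,190,5,'s6');snap('top','top6');crop('top6',85,145,225,265,5,'t6')
"
```

```text
[0.50731974 0.19570822 0.11186069] [ 3.14131768e+00 -1.16042304e-04  1.31376231e+00] [-0.05805788  0.00069631] [-0.45938282 -0.41875681  0.69291038]
```

View pics/s6.png

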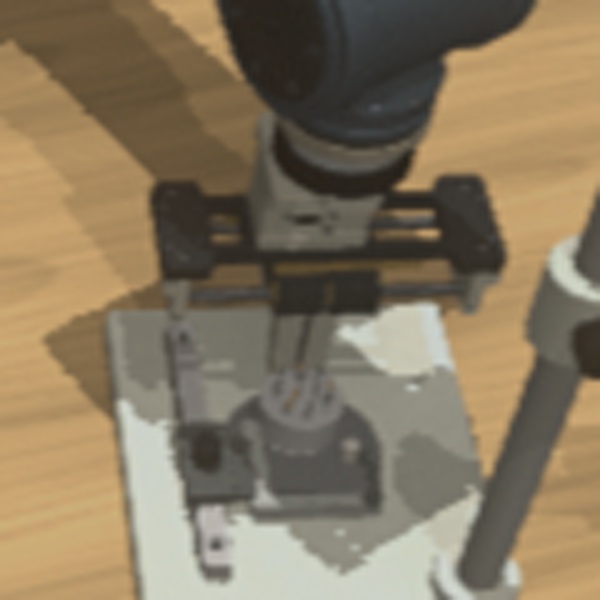

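View pics/t6.png

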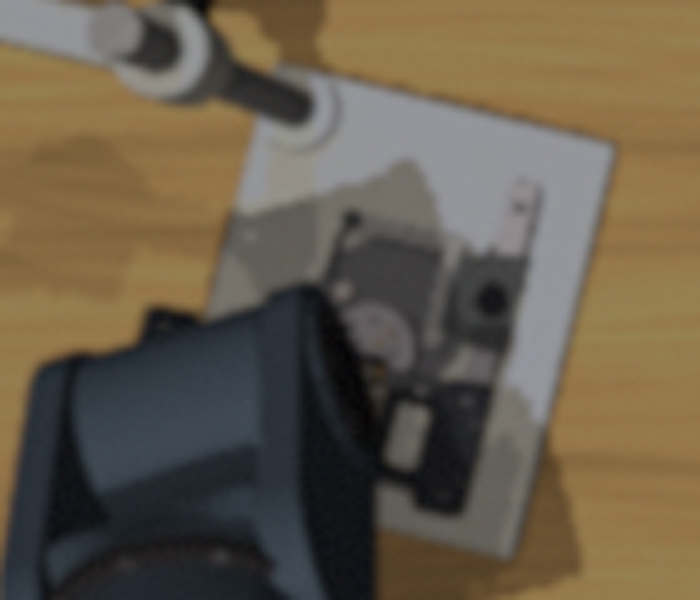

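```bash
python3 -c "
from ortho import *
ortho('scene6',.048,'o6s')"
```

```text
scene6 229 [-27.59539953  -2.56181016] [[-61.20857643 -25.2568401 ]
 [  0.37476368  20.59346503]] ((-31.519681930541992, -5.431769371032715), 34.8753776550293)
```

View pics/o6s.png

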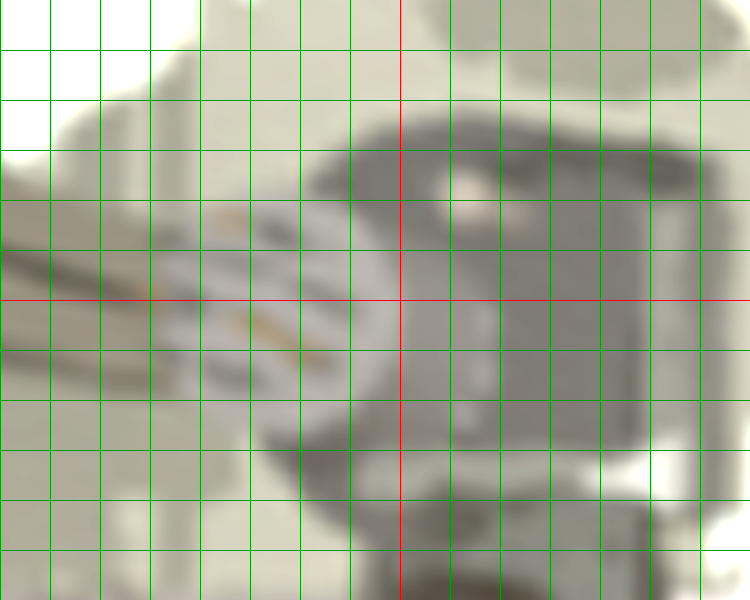

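Emit:
move_arm --steps '[[[0,0.002,0,0],[0,0.002,0,0],[0,0.002,0,0],[0,0,0,0]]]'

```text
time_s: 16.85
tcp_pos: [0.5131, 0.1942, 0.1118]
eef_rot: [3.141, -0.0, 1.314]
wrist_force: [-0.3, -0.5, -0.3]
width: 0.008
```

Emit:
move_arm --steps '[[[0,0.002,0,0],[0,0.002,0,0],[0,0,0,0]]]'

```text
time_s: 17.23
tcp_pos: [0.517, 0.1931, 0.1119]
eef_rot: [3.141, -0.0, 1.314]
wrist_force: [-0.2, -0.4, -0.5]
width: 0.004
```

Emit:
move_arm --steps '[[[0,0.002,0,0],[0,0.001,0,0],[0,0,0,0]]]'

```text
time_s: 17.6
tcp_pos: [0.5198, 0.1924, 0.1118]
eef_rot: [3.142, -0.0, 1.314]
wrist_force: [-0.1, -0.8, 0.2]
width: 0.003
```

Emit:
move_arm --steps '[[[0,0.001,0,0],[0,0.001,0,0],[0,0,0,0]]]'

```text
time_s: 17.98
tcp_pos: [0.5216, 0.1919, 0.1118]
eef_rot: [-3.141, 0.0, 1.314]
wrist_force: [-2.4, 0.4, 1.7]
width: 0.005
```

Emit:
move_arm --steps '[[[0,0.001,0,0],[0,0.001,0,0],[0,0,0,0]]]'

```text
time_s: 18.35
tcp_pos: [0.5237, 0.1914, 0.1118]
eef_rot: [3.141, -0.0, 1.314]
wrist_force: [-0.7, 0.2, 0.7]
width: 0.001
```

Emit:
move_arm --steps '[[[0,0.001,0,0],[0,0.001,0,0],[0,0,0,0]]]'

```text
time_s: 18.73
tcp_pos: [0.5256, 0.1909, 0.1118]
eef_rot: [3.141, -0.0, 1.314]
wrist_force: [-0.9, 0.6, -0.7]
width: 0.004
```

```bash
python3 -c "
from ortho import *
b=bot.sense();print(tomic(b['tcp_pos']),b['wrist_force'])
snap('scene','scene7');ortho('scene7',.048,'o7s');snap('top','top7');crop('top7',85,145,225,265,5,'t7')"
```

```text
[-0.03911214  0.00067722] [-0.94318745  0.5613176  -0.68284358]
scene7 235 [-8.43364187 -1.97410209] [[-39.74316608 -25.16404358]
 [ 19.57156578  22.54396956]] ((-12.138992309570312, -4.552447319030762), 33.900390625)
```

View pics/o7s.png

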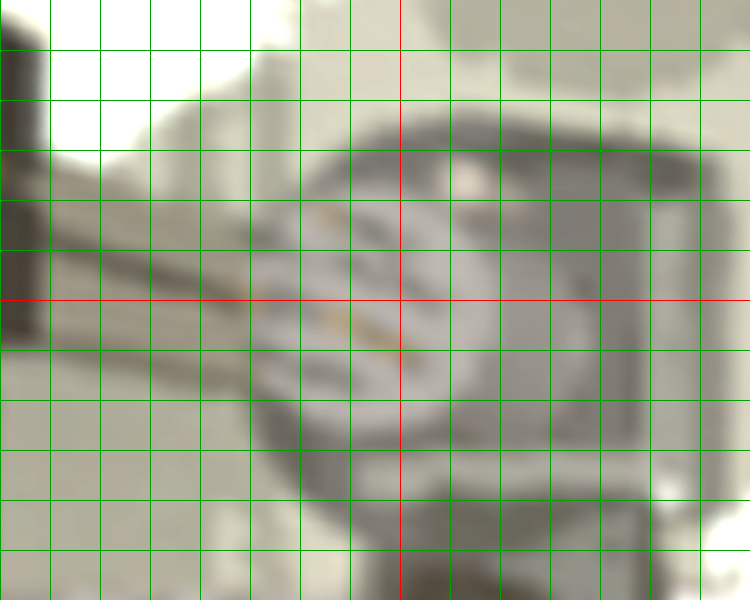

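View pics/t7.png

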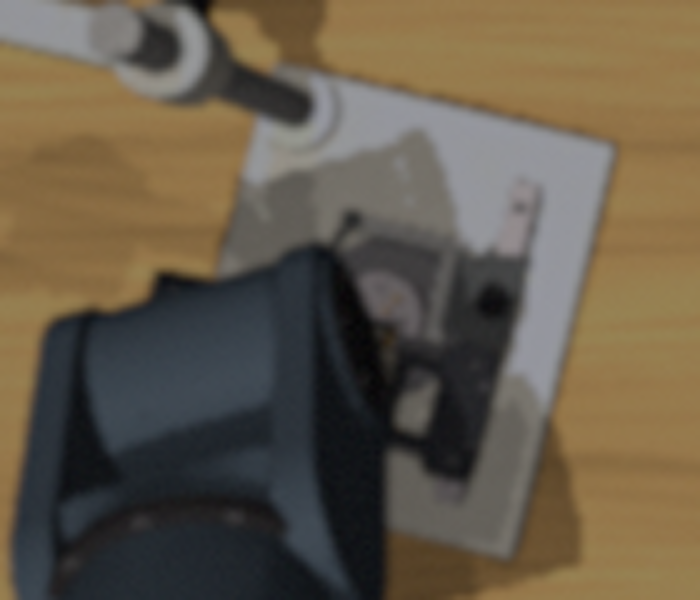

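Emit:
move_arm --steps '[[[0,0.001,0,0],[0,0.001,0,0],[0,0,0,0]]]'

```text
time_s: 19.2
tcp_pos: [0.5276, 0.1904, 0.1118]
eef_rot: [3.141, -0.0, 1.314]
wrist_force: [-1.2, 1.1, -0.4]
width: 0.008
```

Emit:
move_arm --steps '[[[0,0.001,0,0],[0,0.001,0,0],[0,0,0,0]]]'

```text
time_s: 19.58
tcp_pos: [0.5295, 0.1898, 0.1118]
eef_rot: [3.141, -0.0, 1.314]
wrist_force: [-1.4, 0.6, -0.6]
width: 0.009
```

Emit:
move_arm --steps '[[[0,0.001,0,0],[0,0.001,0,0],[0,0,0,0]]]'

```text
time_s: 19.95
tcp_pos: [0.5314, 0.1893, 0.1118]
eef_rot: [3.141, -0.0, 1.314]
wrist_force: [-1.4, 0.8, 0.3]
width: 0.007
```

Emit:
move_arm --steps '[[[0,0.001,0,0],[0,0.001,0,0],[0,0,0,0]]]'

```text
time_s: 20.32
tcp_pos: [0.5334, 0.1888, 0.1119]
eef_rot: [3.141, -0.0, 1.314]
wrist_force: [-1.4, 1.9, -0.7]
width: 0.008
```

Emit:
move_arm --steps '[[[0,0.001,0,0],[0,0.001,0,0],[0,0,0,0]]]'

```text
time_s: 20.7
tcp_pos: [0.5353, 0.1883, 0.1119]
eef_rot: [3.141, -0.0, 1.314]
wrist_force: [-0.2, 1.5, 0.2]
width: 0.005
```

Emit:
move_arm --steps '[[[0,0.001,0,0],[0,0.001,0,0],[0,0,0,0]]]'

```text
time_s: 21.08
tcp_pos: [0.5372, 0.1878, 0.1118]
eef_rot: [3.141, -0.0, 1.314]
wrist_force: [-0.8, 0.6, 0.2]
width: 0.005
```

Emit:
move_arm --steps '[[[0,0.001,0,0],[0,0.001,0,0],[0,0,0,0]]]'

```text
time_s: 21.45
tcp_pos: [0.5392, 0.1873, 0.1119]
eef_rot: [3.141, -0.0, 1.314]
wrist_force: [-1.1, -0.3, -0.2]
width: 0.005
```

```bash
python3 -c "
from ortho import *
b=bot.sense();print(tomic(b['tcp_pos']),b['wrist_force'])
snap('scene','scene8');ortho('scene8',.048,'o8s');snap('top','top8');crop('top8',85,145,225,265,5,'t8')"
```

```text
[-0.02508421  0.00061815] [-1.08086849 -0.27472872 -0.15076729]
scene8 241 [ 5.53140241 -1.92789663] [[-22.46181537 -24.48111444]
 [ 33.19385376  21.05718573]] ((0.7846042513847351, -4.84535551071167), 34.31931686401367)
```

View pics/o8s.png

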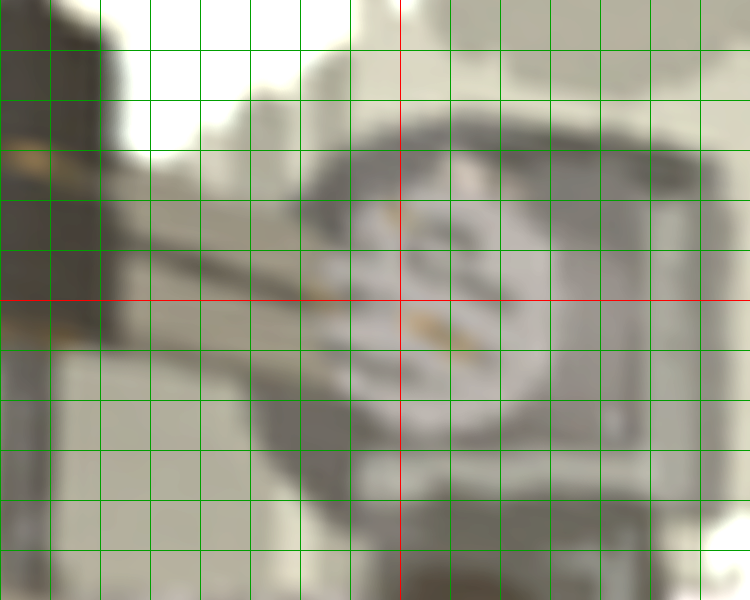

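View pics/t8.png

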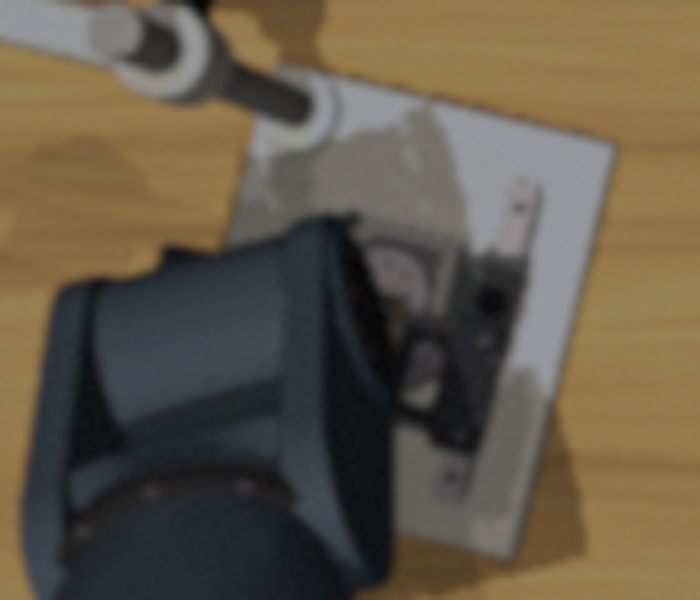

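Emit:
move_arm --steps '[[[0,0.001,0,0],[0,0.001,0,0],[0,0,0,0]]]'

```text
time_s: 21.92
tcp_pos: [0.5411, 0.1868, 0.1118]
eef_rot: [3.141, -0.0, 1.314]
wrist_force: [-0.0, 0.5, -1.4]
width: 0.004
```

Emit:
move_arm --steps '[[[0,0.0005,0,0],[0,0.0005,0,0],[0,0,0,0]]]'

```text
time_s: 22.3
tcp_pos: [0.542, 0.1865, 0.1118]
eef_rot: [3.142, 0.0, 1.314]
wrist_force: [-0.5, -0.3, 0.2]
width: 0.005
```

Emit:
move_arm --steps '[[[0,0.0005,0,0],[0,0,0,0]]]'

```text
time_s: 22.55
tcp_pos: [0.5425, 0.1864, 0.1118]
eef_rot: [3.142, 0.0, 1.314]
wrist_force: [-1.1, 1.2, 0.7]
width: 0.007
```

Emit:
move_arm --steps '[[[0,0.0005,0,0],[0,0,0,0]]]'

```text
time_s: 22.8
tcp_pos: [0.543, 0.1863, 0.1118]
eef_rot: [3.141, -0.0, 1.314]
wrist_force: [0.0, 0.2, 0.4]
width: 0.006
```

Emit:
move_arm --steps '[[[0,0.0005,0,0],[0,0,0,0]]]'

```text
time_s: 23.05
tcp_pos: [0.5435, 0.1862, 0.1119]
eef_rot: [3.141, -0.0, 1.314]
wrist_force: [-0.2, 0.7, 0.0]
width: 0.002
```

Emit:
move_arm --steps '[[[0,0.0005,0,0],[0,0,0,0]]]'

```text
time_s: 23.3
tcp_pos: [0.5439, 0.1861, 0.1119]
eef_rot: [3.142, -0.0, 1.314]
wrist_force: [-0.2, 1.2, 0.3]
width: 0.0
```

Emit:
move_arm --steps '[[[0,0.0005,0,0],[0,0,0,0]]]'

```text
time_s: 23.55
tcp_pos: [0.5443, 0.1859, 0.1118]
eef_rot: [-3.141, 0.0, 1.314]
wrist_force: [-0.5, 1.5, 0.7]
width: 0.006
```

Emit:
move_arm --steps '[[[0,0.0005,0,0],[0,0,0,0]]]'

```text
time_s: 23.8
tcp_pos: [0.5445, 0.1859, 0.1118]
eef_rot: [-3.141, 0.0, 1.314]
wrist_force: [-3.7, 1.5, 2.3]
width: 0.005
```

```bash
python3 -c "
from ortho import *
b=bot.sense();print(tomic(b['tcp_pos']),b['wrist_force'])
snap('scene','scene9');ortho('scene9',.048,'o9s')"
```

```text
[-0.01958327  0.0006289 ] [-3.70587731  1.49866513  2.2646742 ]
scene9 241 [11.01329884 -1.61660522] [[-17.23746168 -24.40288693]
 [ 38.204294    21.60417676]] ((8.01873779296875, -3.486082077026367), 32.29672622680664)
```

View pics/o9s.png

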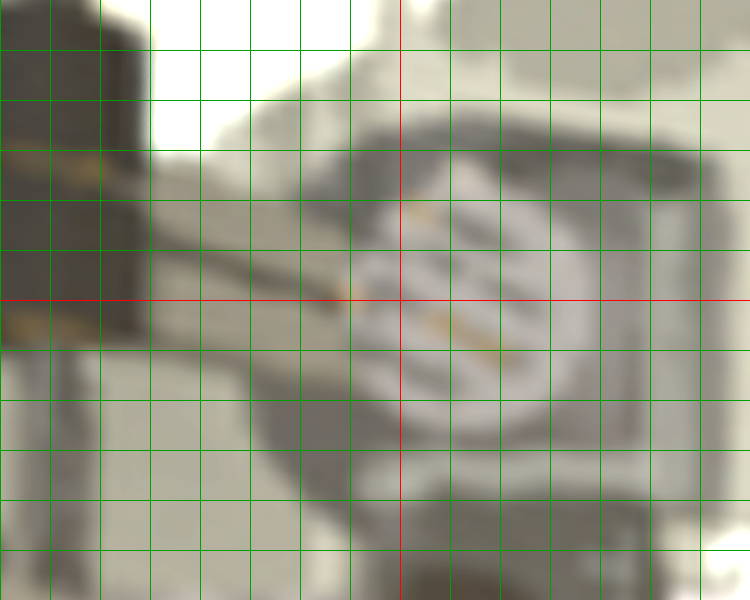

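Emit:
move_arm --steps '[[[0,0.0002,0,0],[0,0,0,0]]]'

```text
time_s: 24.1
tcp_pos: [0.5446, 0.1858, 0.1118]
eef_rot: [-3.14, 0.0, 1.314]
wrist_force: [-5.0, 1.7, 3.9]
width: 0.004
```

Firm stop: the push rose from about 0.5 N to 5.3 N at the expected position, and the holder did not move. I'll back off and look.

Emit:
move_arm --steps '[[[0,-0.0005,0,0],[0,-0.001,0,0],[0,-0.004,0,0],[0,-0.01,0,0],[0,-0.015,0,0],[0,-0.02,0,0],[0,-0.02,-0.01,0],[0,-0.02,-0.03,0],[0,-0.02,-0.04,0],[0,-0.03,-0.03,0],[0,-0.02,0,0],[0,0,0,0]]]'

```text
time_s: 25.6
tcp_pos: [0.3883, 0.2267, 0.2212]
eef_rot: [-3.141, 0.001, 1.315]
wrist_force: [-0.2, 0.5, 0.1]
width: 0.006
```

```bash
python3 -c "
from ortho import *
b=bot.sense();print(tomic(b['tcp_pos']),b['tcp_pos'],b['wrist_force'])
snap('scene','scene10');ortho('scene10',.048,'o10s');ortho('scene10',.036,'o10sj');snap('top','top10');ortho('top10',.048,'o10t');ortho('top10',.036,'o10tj')
crop('top10',85,145,225,265,5,'t10')"
```

```text
[-0.18100451  0.00049068] [0.38834639 0.22671236 0.22121179] [-0.23869057  0.5316538   0.08641611]
scene10 194 [16.82429049 -1.36139726] [[ -8.43204302 -23.51262832]
 [ 38.43150363  21.55500447]] ((13.925421714782715, -0.9339368343353271), 26.229162216186523)
scene10 194 [16.82429049 -1.36139726] [[ -8.43204302 -23.51262832]
 [ 38.43150363  21.55500447]] ((13.925421714782715, -0.9339368343353271), 26.229162216186523)
top10 198 [14.23668293  1.16774968] [[ -8.22304967 -23.0169505 ]
 [ 37.48618588  24.17520471]] ((14.342020988464355, 0.8755350708961487), 24.705961227416992)
top10 198 [14.23668293  1.16774968] [[ -8.22304967 -23.0169505 ]
 [ 37.48618588  24.17520471]] ((14.342020988464355, 0.8755350708961487), 24.705961227416992)
```

View pics/o10s.png

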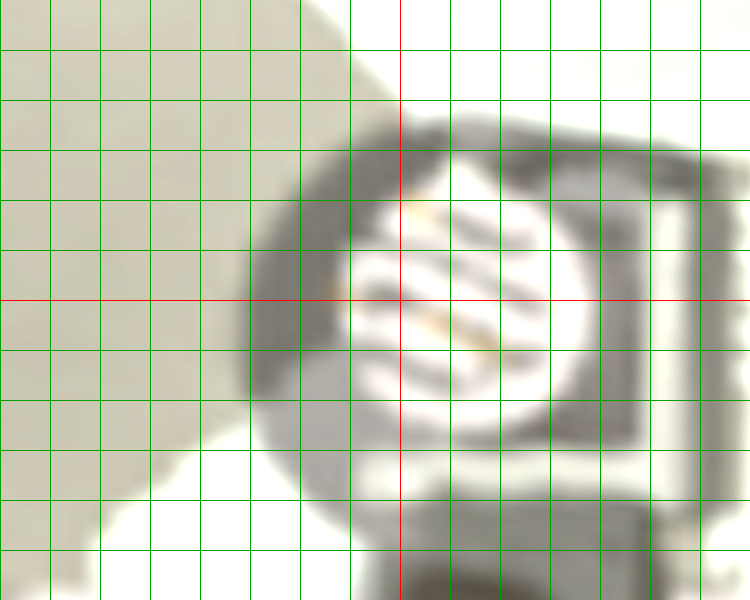

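View pics/o10tj.png

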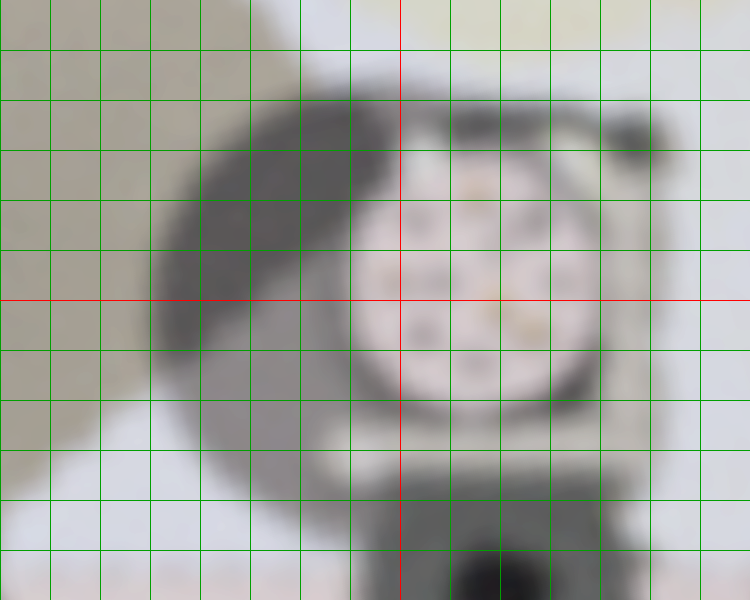

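View pics/o10t.png

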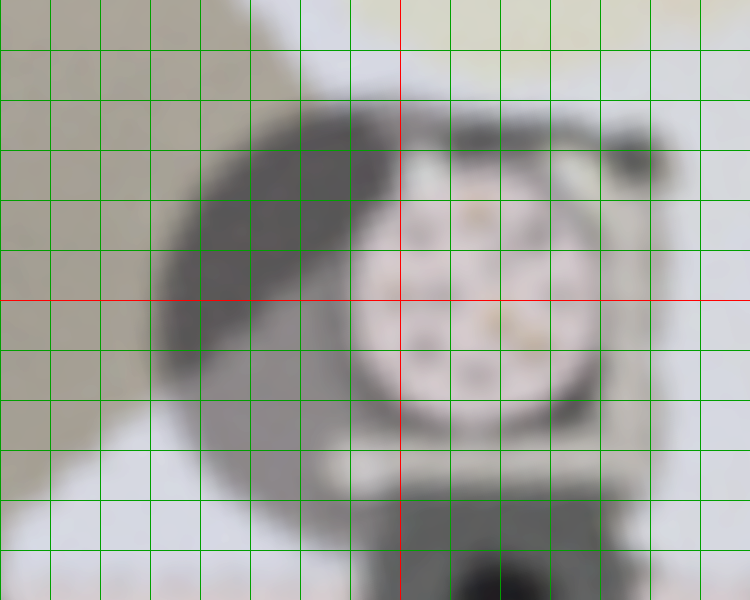

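View pics/t10.png

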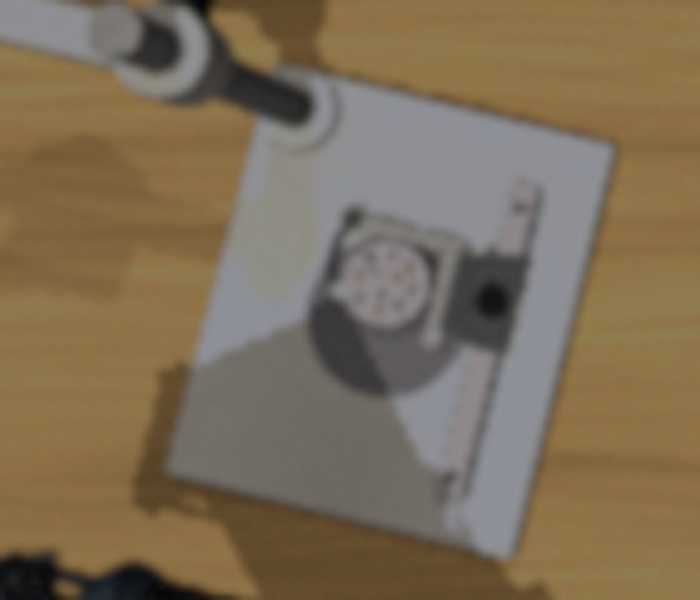

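```bash
python3 - <<'E'
from prof import *
def edge(v,g,lo,hi):  # steepest
    m=(v>lo)&(v<hi); d=np.gradient(cv2.GaussianBlur(g.reshape(-1,1),(1,5),0).ravel(),v); i=np.where(m)[0][np.argmax(abs(d[m]))]; return round(float(v[i]),1),round(float(d[i]),1)
t=np.arange(-45,60,.5)
for f in('top0','scene0','top10','scene10'):
    def py(x0,x1,z): 
        X,Y=np.meshgrid(np.linspace(x0,x1,5)/1000,t/1000);return samp(f,X,Y,z).mean(1)
    def px(y0,y1,z):
        Y,X=np.meshgrid(np.linspace(y0,y1,5)/1000,t/1000);return samp(f,X,Y,z).mean(1)
    g=py(-10,-3,.036); print(f,'nose jaw face y',edge(t,g,-33,-18),'outer',edge(t,g,-45,-31))
    g=px(-12,15,.036);print(' back jaw x face',edge(t,g,30,46),'outer',edge(t,g,46,58))
    if '10' in f:
        g=py(12,17,.048);print(' block y',[ (y,int(v)) for y,v in zip(t,g) if y%1==0 and (-33<y<-18 or 20<y<32)])
        g=px(-3,3,.048);print(' block x',[ (y,int(v)) for y,v in zip(t,g) if y%1==0 and (-18<y<-3 or 32<y<52)])
# holder shift: phase correlation of slide/back-jaw area before/after
a,b=load('top0')['image'],load('top10')['image']
for n,(u0,v0,u1,v1) in {'slide':(176,192,192,216),'backjaw':(158,186,178,194),'ref plate corner':(185,160,215,185),'tray':(260,155,360,275)}.items():
    A=cv2.cvtColor(a,cv2.COLOR_RGB2GRAY)[v0-4:v1+4,u0-4:u1+4];B=cv2.cvtColor(b,cv2.COLOR_RGB2GRAY)[v0:v1,u0:u1]
    r=cv2.matchTemplate(cv2.resize(A,None,fx=8,fy=8,interpolation=2),cv2.resize(B,None,fx=8,fy=8,interpolation=2),cv2.TM_CCOEFF_NORMED);_,m,_,l=cv2.minMaxLoc(r);print(n,round(m,3),(np.array(l)-32)/8,'px')
E
```

```text
top0 nose jaw face y (-25.5, -5.5) outer (-35.0, 7.3)
 back jaw x face (41.0, 5.7) outer (53.5, 4.3)
scene0 nose jaw face y (-27.0, -7.1) outer (-36.0, 9.6)
 back jaw x face (45.5, -11.7) outer (57.5, 14.1)
top10 nose jaw face y (-25.0, -6.7) outer (-35.5, 7.3)
 back jaw x face (36.0, -3.9) outer (53.5, 4.2)
 block y [(np.float64(-32.0), 117), (np.float64(-31.0), 118), (np.float64(-30.0), 116), (np.float64(-29.0), 112), (np.float64(-28.0), 108), (np.float64(-27.0), 106), (np.float64(-26.0), 107), (np.float64(-25.0), 109), (np.float64(-24.0), 114), (np.float64(-23.0), 120), (np.float64(-22.0), 125), (np.float64(-21.0), 129), (np.float64(-20.0), 129), (np.float64(-19.0), 129), (np.float64(21.0), 129), (np.float64(22.0), 127), (np.float64(23.0), 125), (np.float64(24.0), 120), (np.float64(25.0), 113), (np.float64(26.0), 106), (np.float64(27.0), 97), (np.float64(28.0), 87), (np.float64(29.0), 79), (np.float64(30.0), 73), (np.float64(31.0), 68)]
 block x [(np.float64(-17.0), 85), (np.float64(-16.0), 85), (np.float64(-15.0), 85), (np.float64(-14.0), 84), (np.float64(-13.0), 86), (np.float64
[... 1695 characters left out ...]
-8.0), 140), (np.float64(-7.0), 135), (np.float64(-6.0), 131), (np.float64(-5.0), 130), (np.float64(-4.0), 129), (np.float64(33.0), 175), (np.float64(34.0), 173), (np.float64(35.0), 171), (np.float64(36.0), 168), (np.float64(37.0), 155), (np.float64(38.0), 140), (np.float64(39.0), 125), (np.float64(40.0), 112), (np.float64(41.0), 107), (np.float64(42.0), 102), (np.float64(43.0), 98), (np.float64(44.0), 96), (np.float64(45.0), 98), (np.float64(46.0), 99), (np.float64(47.0), 101), (np.float64(48.0), 113), (np.float64(49.0), 128), (np.float64(50.0), 142), (np.float64(51.0), 155)]
slide 0.999 [0. 0.] px
backjaw 0.93 [-0.125 -0.125] px
ref plate corner 0.999 [0. 0.] px
tray 0.757 [ 0.   -0.25] px
```

```bash
python3 -c "
from h import *
print(bot.hand_in())
b=bot.sense();print(b['time_s'],b['wrist_force'])"
```

```text
the job is handed in; nothing more can be done
None
the job is handed in; nothing more can be done
```

The plain aluminium bur block is in the holder against the back jaw, with the roller on its flank, and I have let go and handed the job in. It took about 25.7 s. I gripped it in the tray, stood it on the stage about 50 mm short of the seat, and let go. I then pushed it in from behind with closed fingers, in 0.2–2 mm steps.

**Push forces:** The push read at most about 2.5 N passing the nose and roller, and about 0.5–1.5 N just before home. It then rose steeply to about 5.3 N within 0.3 mm, at the position predicted for the back jaw. That is below the 9 N at which the holder slides. Setting the block down on the stage briefly read about 10 N.

**Last pictures:**
- **Block:** it is upright, centred at about x 15, y 0 mm on the stage.
- **Holder:** its slide did not move (0.0 pixel shift).
- **Arm:** it was clear of everything, reading about 0.5 N with nothing touching.

**Less certain:**
- **Camera agreement:** the two cameras differ by 1–2 mm, so the pictures only show jaw contact to about 1 mm.
- **Back jaw:** contact there rests on the felt stop.
- **Side jaw:** contact there rests on the roller pressing the block that way; I did not feel it separately.
- **Bystanders:** I did not check them one by one at the end. A before-and-after match of the tray was only rough, because the block had gone and the shadows had changed, and it showed no clear shift. I felt no unexpected contact.

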